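# Feed the sanding sled along the fence

### The job

Pick up the yellow push stick and, touching the plywood sled with nothing but the stick, press the sled flush against the aluminium fence before its nose reaches the dark abrasive sheet. Then feed it with the stick along the fence, flush all the way, until its nose meets the red end stop. Leave the sled there, lay the stick flat in the green tray, and leave the other things on the bench where they are.

Things in the scene. Friction and masses are not known exactly. Their poses are not given: they have to be found in the camera images.
- fixture: Fixed white board 470 (x) x 170 (y) x 18 mm. Origin: centre of its underside, on the bench; +x is the feed direction. Aluminium fence along its whole length: working face at y = -55 mm, looking to +y, top 50 mm above the bench. The dark abrasive sheet, level with the board's top, runs from x = +30 mm to the red end stop. The sled slides on the top, 18 mm above the bench.
- stop_face (a point): Foot of the red end stop's face beside the fence (fixture x +205, y -55, z 18 mm). The face looks back along the fence (fixture -x), reaches 75 mm out from the fence and stands 43 mm above the bench.
- sled: Loose plywood sled on the board, 150 (x) x 70 (y) x 30 mm, with an alloy cover on top (50 mm high in all), 0.4 to 0.85 kg. Origin: centre of the underside. +x is its nose; the -y long face goes to the fence. Starts short of the sheet, 5 to 55 mm off the fence, up to 0.2 rad askew.
- sled_nose (a point): Lower corner of the sled at its nose end on the fence side (sled x +75, y -35, z 0 mm).
- sled_tail (a point): Lower corner of the sled at its tail end on the fence side (sled x -75, y -35, z 0 mm).
- sled_bevel (a point): Middle of the sled's bevelled push face, on its rear +y corner (sled x -65, y +17.5, z 15 mm). The corner is cut off 20 mm along x and 35 mm along y; the face is upright, outward normal (-0.868, +0.496) in the sled's x, y. A push on it drives the sled forward and into the fence.
- push_stick: Loose yellow push stick, 0.14 kg, flat on the bench, 210 mm long: bar along x, 22 mm wide, 16 mm high, ending in round black upright noses (radius 12, height 16 mm) centred at x = +93 and -93 mm; both ends alike. Grip fin on its middle, 60 (x) x 20 (y) mm, z from 16 to 66 mm: take it across y. Origin: centre of the underside.
- tray: Fixed green open tray 260 (x) x 80 (y) x 18 mm, walls and floor 5 mm thick. Origin: centre of its underside. The stick lies in it along its x, either way round. Tray and stick change sides of the bench from run to run.
- tape: Bystander: blue tape core ring, 90 mm across, 20 mm high; origin under it.
- wrench: Bystander: open steel wrench, 150 mm long, lying flat.
- spray: Bystander: blue can, 64 mm across, 190 mm high; origin under it.
- jar: Bystander: amber jar, 72 mm across, 90 mm high; origin under it.
- mug: Bystander: white mug, 80 mm across, 90 mm high; origin under it.
- hammer: Bystander: hammer, 270 mm long, lying flat.
- cork_block: Bystander: cork and dark wood hand sanding block 110 x 45 x 38 mm; origin under it.
Not all that is in view belongs to the job. What is meant by the sled is not pink, and is the larger of those in its own colour.

How it is judged:
By the outcome, as a careful person would: the job done as asked, in the order asked, and still so for the second after the job is handed in, with the robot touching nothing.
It also fails if it takes over 64 s, if anything falls off the work surface, if the arm or the gripper's body presses on something with over 40 N, if the wrist force passes 120 N, or if a joint passes its speed limit or range.

### The arm

A 6-joint arm with a two-finger parallel gripper is mounted at the origin on the work surface. World frame = base frame: x ahead of the robot, y to its left, z up, the work surface at z = 0. Lengths are in m, angles in degrees, forces in N, time in s.
With the tool pointing down it reaches from about 0.4 to 0.825 m from the base axis. Payload 7 kg.
Tool frame: the origin (TCP) lies at the very end of the fingers, on their centre line; the grasp point (between the pads) lies 19 mm behind it (r.hold_point_z is the distance from the TCP to the grasp point, in m); x points along the fingers, y is the direction in which the jaws open and shut, and the axes are right-handed (so a half turn about x gives the same grasp; the last joint's range is limited). The gripper opens to 88 mm and grips with 3 to 60 N. Pads are 19 mm wide; open, the fingers measure 130 mm over their backs; the gripper's body (78 mm by 193 mm) begins 47 mm behind the grasp point.
Start: joints at [16.507, 20.546, 0.682, 0, -70.136, -16.507], TCP at [0.675, -0, 0.227] pointing down, gripper open.
Joint ranges: [-176.03, 176.03], [-82.01, 121.73], [-58.28, 71.71], [-173.87, 95.51], [-174.79, -0.11], [-173.66, 173.66]. Speed limits (degrees/s): [136.94, 136.94, 172.46, 180, 180, 180].

### API

Orientations are given as [roll, pitch, yaw] about the fixed x, y, z axes, in that order (R = Rz(yaw) Ry(pitch) Rx(roll)).
In Python, from plant import r gives the robot as it stands. The module is installed in compiled form; this text tells all that it offers.
- The arm moves only by the shell command python3 -m creep 'ROWS' [FORCE]. ROWS is JSON, a list of rows, each a list of 7 numbers: the turn, a rotation vector about the tool's x, y, z in rad, then the shift along the tool's x, y, z in cm, then the opening in per cent of the stroke, from 0 (shut) to 100 (fully open). In form: [[rx, ry, rz, x, y, z, fingers], ...]. A call has 1 to 8 rows; each row shifts and turns the commanded pose from where the row before left it, along the tool's axes as they then stand; what a row does not reach is not made up. A row lasts 1/10 s, in which the tool goes at most 50 mm and 8.59 degrees, less where a joint would pass 70% of its speed; a pose out of reach is approached as far as the arm can. A call is refused whole if a number of a shift passes 5 or a number of a turn 0.15, either way. A call with a gripper value outside its range is refused whole. The fingers move at their own pace and stop on an object; FORCE is the grip in N (left out, the last holds). Time passes only in rows, so rows that do not move let the fingers close. It gives the time, the measured TCP pose, the force and the opening at its end, in the units of the state.
- r.get_state(): the state, without advancing time (a new reading comes with each control period).
- r.capture(name): name is "scene" or "side" or "wrist"; returns (picture, depth): 400x640x3 uint8, blue, green, red; 400x640 float32, m along the optical axis (not along the pixel's ray), 0 where there is no reading.
- r.camera_info(name): a dict with "fovy" (degrees; the focal length in pixels is half the picture's height over the tangent of half this angle, whatever the lens; pixels are square), "cx", "cy" (the principal point, pixels), "camera_from_world" (4x4, takes a point from world to camera coordinates). Camera axes: x right, y down, z forward; pixel columns grow to the right and rows downward; lengths in m; the calibration is good to about 2 mm. A picture is of the moment at which its call begins: read the wrist's pose just before it. camera_info takes no time and is no camera call; for the wrist camera it gives the pose at the moment of the call.
- r.close_job(): hands the job in, once; it reports no verdict.
Trained networks look in the newest picture that a camera, given by its name, has taken for a name from the list of things; names that differ only in an ending like _2 or _b are one class to them, and where a whole thing is asked for, a point or a joint stands for the part that bears it (a point fixed in the world has none). Each returns a list of dicts, best first, with "score" (0 to 1); they miss things now and then, are a little off and sometimes report something else, mostly with a low value. They report only what shows in the picture. A call takes as long as a camera call. They do not tell look-alikes from the thing itself.
- r.look_for(query, camera): "rect" ([left, top, right, bottom] in pixels, round what is visible of it).
- r.masks_of(query, camera): "pixels" (400x640 bool, what is visible of it) and "rect" ([left, top, right, bottom] in pixels, round what is visible of it).
The state is a dict: "time_s": time; "joints": joint angles; "qd": joint speeds; "joint_torque": joint torques, N m; "tcp_pos": TCP position; "eef_rot": TCP orientation; "contact_force": force on the tool from outside, world axes, zero at the start; "moment": the same for the moment, N m; "gripper_width": finger opening in m.
Only numpy, scipy, OpenCV 4.12 (cv2) and the standard library are available. Lean on these libraries where they do the work, as an engineer would, in place of code of your own. Each camera call takes 0.05 s, during which the arm holds its last target. There are 200 camera calls.

## Working session

There is one attempt and no reset: what is moved stays moved. The work goes in short steps, Python scripts to look and compute and a shell command to move; the robot and the scene stay as the last step left them, time stands still between calls to the robot, and variables do not carry over. Pictures are saved under pics/ and viewed, about 8 in all and at most 12, crops included, and the job is handed in when it is done.

```bash
mkdir -p pics
cat > h.py <<'E'
import numpy as np, cv2
from plant import r
def cam(n):
    c=r.camera_info(n); f=200/np.tan(np.radians(c["fovy"])/2); return f,c["cx"],c["cy"],np.array(c["camera_from_world"])
def cloud(n,depth,c=None):
    f,cx,cy,T=c or cam(n); v,u=np.mgrid[0:400,0:640]
    P=np.stack([(u-cx)/f*depth,(v-cy)/f*depth,depth],-1); R=T[:3,:3]
    return (P-T[:3,3])@R
def proj(n,p,c=None):
    f,cx,cy,T=c or cam(n); q=np.atleast_2d(p)@T[:3,:3].T+T[:3,3]
    return np.c_[f*q[:,0]/q[:,2]+cx,f*q[:,1]/q[:,2]+cy]
E
python3 - <<'E'
from h import *
print(r.get_state())
ims=[]
for n in("scene","side"):
    im,d=r.capture(n); cv2.imwrite(f"pics/{n}0.png",im); np.save(f"{n}0.npy",d)
    W=cloud(n,d)
    for q in("sled","push_stick","tray","fixture"):
        for m in r.masks_of(q,n)[:3]:
            p=W[m["pixels"]&(d>0)]
            print(n,q,round(m["score"],2),np.round(m["rect"]),np.round(np.median(p,0),3),np.round(np.percentile(p,2,axis=0),3),np.round(np.percentile(p,98,axis=0),3))
E
```

```text
{'time_s': 0.0, 'joints': array([ 1.65076699e+01,  2.05917135e+01,  6.34322926e-01, -2.24489341e-02,
       -7.01354951e+01, -1.65085441e+01]), 'qd': array([-0.02029477, -0.11578001,  0.05333935,  0.10338927, -0.00461729,
        0.06351064]), 'joint_torque': array([-8.00930356e-04, -5.82726967e+01,  2.93058443e+01,  6.99745238e+00,
        6.93249181e-03, -2.06530804e-04]), 'tcp_pos': array([ 6.74510283e-01, -2.95713501e-06,  2.25616391e-01]), 'eef_rot': array([  93.7100773 ,   89.90474638, -176.29844212]), 'contact_force': array([-0.29371165, -0.50578928, -0.20045711]), 'moment': array([ 0.01515118, -0.01405211, -0.03893804]), 'gripper_width': 0.08747754638648364}
scene sled 0.66 [198. 162. 222. 190.] [ 0.203 -0.328  0.031] [ 0.099 -0.371  0.002] [ 0.246 -0.292  0.051]
scene sled 0.64 [352. 172. 387. 192.] [0.29 0.21 0.02] [0.227 0.174 0.   ] [0.323 0.254 0.036]
scene sled 0.63 [258. 220. 317. 248.] [ 0.584 -0.078  0.048] [ 0.506 -0.155  0.017] [ 0.605 -0.007  0.068]
scene push_stick 0.82 [381. 183. 440. 200.] [0.396 0.322 0.017] [0.376 0.227 0.002] [0.406 0.416 0.066]
scene tray 0
[... 333 characters left out ...]
6. 203.] [ 0.553 -0.05   0.047] [ 0.522 -0.147  0.017] [0.599 0.    0.067]
side sled 0.72 [341. 268. 388. 296.] [0.266 0.226 0.021] [0.217 0.186 0.002] [0.314 0.257 0.036]
side push_stick 0.6 [287. 271. 320. 344.] [0.38  0.347 0.016] [ 0.369  0.231 -0.001] [0.401 0.428 0.067]
side push_stick 0.33 [311. 217. 345. 245.] [0.408 0.08  0.016] [ 0.37   0.032 -0.001] [0.45  0.123 0.022]
side tray 0.67 [357. 129. 389. 183.] [ 0.379 -0.305  0.005] [ 0.332 -0.444  0.   ] [ 0.423 -0.184  0.019]
side fixture 0.79 [211. 143. 341. 265.] [0.603 0.082 0.018] [ 0.489 -0.217  0.003] [0.683 0.238 0.051]
side fixture 0.36 [332. 187. 346. 215.] [ 0.413 -0.042  0.006] [ 0.394 -0.12   0.003] [ 0.424 -0.003  0.01 ]
```

Run:
```python
import cv2,numpy as np
a=cv2.imread("pics/scene0.png")[140:290,150:470]; b=cv2.imread("pics/side0.png")[110:360,190:480]
a=cv2.resize(a,(800,375),interpolation=3)
cv2.imwrite("pics/s1.png",a); cv2.imwrite("pics/s2.png",cv2.resize(b,(696,600),interpolation=3))
```

```text
(no output)
```

View pics/s1.png

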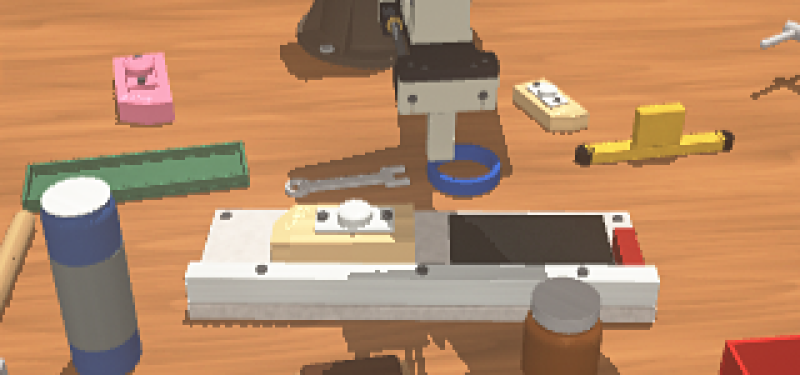

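View pics/s2.png

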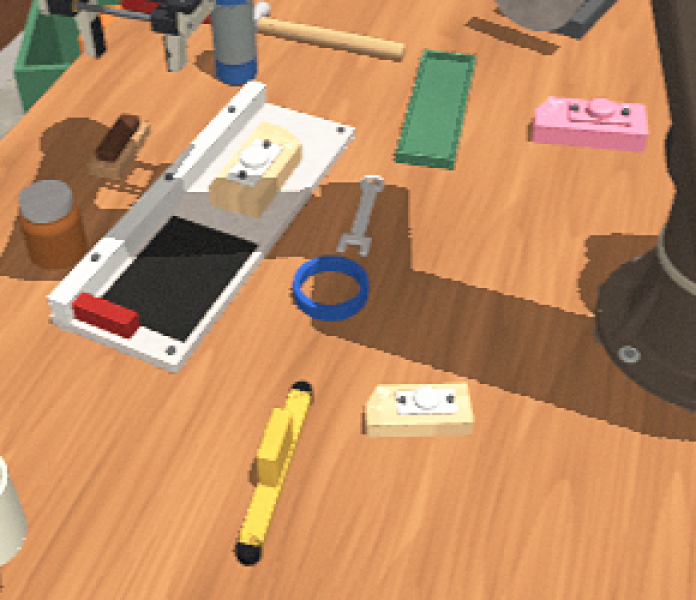

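The side crop shows the fixture running along world +y, with the fence on the far side and the red stop at +y. The sled is skewed on the board with its bevel at the rear, robot side. The stick is left of the base, the tray is on the right, and the pink and small look-alikes are off the board. Next I measure the poses and take a wrist picture.

Run:
```python
from h import *
im,d=r.capture("wrist"); cv2.imwrite("pics/w0.png",im)
c=cam("wrist"); print("f",c[0],"campos",-c[3][:3,:3].T@c[3][:3,3],"axes\n",c[3][:3,:3].round(2))
W=cloud("wrist",d,c)
for q in("sled","fixture"):
    for m in r.masks_of(q,"wrist")[:2]:
        p=W[m["pixels"]&(d>0)]; print(q,round(m["score"],2),np.round(m["rect"]),np.percentile(p,[2,50,98],axis=0).round(3).tolist())
# fence top, sled top, stick, tray with both cams
for n in("scene","side"):
    d=np.load(f"{n}0.npy"); W=cloud(n,d)
    f=(abs(W[...,2]-.05)<.005)&(W[...,0]>.62)&(W[...,0]<.73)&(abs(W[...,1])<.26)
    p=W[f][:,:2]; v=cv2.fitLine(p.astype(np.float32),cv2.DIST_HUBER,0,.001,.001).ravel(); print(n,"fence",np.round(v,3),np.degrees(np.arctan2(v[1],v[0])).round(2),p.min(0).round(3),p.max(0).round(3))
    for q in("push_stick","tray","spray","jar","cork_block","tape","wrench","mug","hammer"):
        im,d=(None,d)
    im,d=r.capture(n); W=cloud(n,d)
    for q in("push_stick","tray","spray","jar","tape","wrench","mug","hammer","cork_block"):
        for m in r.masks_of(q,n)[:1]:
            p=W[m["pixels"]&(d>0)]; 
            s=f'{n} {q} {m["score"]:.2f} med {np.median(p,0).round(3)}'
            if q in("push_stick","tray"):
                if q=="push_stick":
                    a=p[p[:,2]>.03]; s+=f' fin {np.median(a,0).round(3)} zmax {a[:,2].max():.3f}'; p=p[(p[:,2]>.006)&(p[:,2]<.022)]
                else: p=p[(p[:,2]>.012)&(p[:,2]<.022)]
                s+=str(cv2.minAreaRect(p[:,:2].astype(np.float32)))
            else: s+=f' {p.min(0).round(2)} {p.max(0).round(2)}'
            print(s)
```

```text
f 302.8558725361291 campos [ 0.67593867 -0.06997675  0.38508239] axes
 [[-1.    0.   -0.  ]
 [ 0.    0.97  0.26]
 [ 0.    0.26 -0.97]]
sled 0.65 [377.  33. 470. 182.] [[0.53, -0.15, 0.027], [0.571, -0.082, 0.049], [0.603, -0.008, 0.069]]
fixture 0.56 [303.   0. 504. 318.] [[0.495, -0.192, 0.017], [0.61, -0.042, 0.019], [0.68, 0.178, 0.052]]
scene fence [0.123 0.992 0.67  0.072] 82.95 [ 0.62  -0.241] [0.701 0.224]
scene push_stick 0.85 med [0.396 0.319 0.017] fin [0.397 0.319 0.051] zmax 0.069((0.3900872468948364, 0.3214491307735443), (0.03013540618121624, 0.20735004544258118), 2.919077157974243)
scene tray 0.77 med [ 0.37  -0.302  0.007]((0.38422057032585144, -0.3182968497276306), (0.08827044814825058, 0.260550856590271), 5.193150043487549)
scene spray 0.82 med [ 0.72  -0.31   0.118] [ 0.37 -0.43 -0.  ] [ 0.73 -0.28  0.19]
scene jar 0.79 med [0.783 0.104 0.064] [ 0.7   0.07 -0.  ] [0.8  0.14 0.09]
scene tape 0.73 med [0.435 0.077 0.012] [ 0.37 -0.01 -0.  ] [0.74 0.12 0.24]
scene wrench 0.67 med [ 0.421 -0.063  0.006] [ 0.38 -0.14 -0.  ] [ 0.44 -0.    0.01]
scene mug 0.58 med [0.65  0
[... 492 characters left out ...]
 0.65 med [ 0.379 -0.308  0.005]((0.37922441959381104, -0.31473371386528015), (0.0802675262093544, 0.2674272656440735), 6.179798126220703)
side spray 0.84 med [ 0.678 -0.289  0.107] [ 0.66 -0.53  0.  ] [ 0.75 -0.27  0.19]
side jar 0.56 med [0.742 0.132 0.061] [ 0.72  0.   -0.  ] [0.86 0.15 0.09]
side tape 0.81 med [0.414 0.084 0.014] [ 0.37  0.01 -0.  ] [0.46 0.12 0.02]
side wrench 0.50 med [ 0.415 -0.057  0.006] [ 0.39 -0.14 -0.  ] [0.43 0.01 0.01]
side mug 0.70 med [0.622 0.485 0.056] [ 0.57  0.4  -0.  ] [0.72 0.54 0.09]
side hammer 0.71 med [ 0.59  -0.429  0.019] [ 0.46 -0.53 -0.01] [ 0.74 -0.32  0.1 ]
side cork_block 0.78 med [ 0.76  -0.064  0.021] [ 0.74 -0.14 -0.  ] [ 0.81 -0.02  0.04]
```

View pics/w0.png

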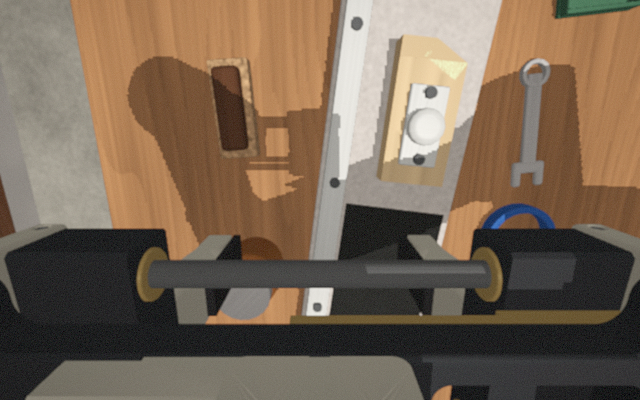

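The wrist picture shows the sled at about (420,120), pointing down-image toward the sheet (390,215). The fence is the strip at column ~340, with a visible gap that widens at the nose. The tool axes are x down, y along world −x and z along world +y. I'll move to beside the stick and look.

```bash
python3 -m creep '[[-0.02,0,0,0,2.4,3.2,100],[-0.02,0,0,0,2.4,3.2,100],[-0.02,0,0,0,2.4,3.2,100],[0,0,0,0,2.4,3.2,100],[0,0,0,0,2.4,3.2,100],[0,0,0,0,2.4,3.2,100],[0,0,0,0,2.4,3.2,100],[0,0,0,0,2.4,3.2,100]]' 40 && python3 -m creep '[[0,0,0,0.5,2.4,3.2,100],[0,0,0,0.5,2.4,3.2,100],[0,0,0,0.5,2.4,3.2,100],[0,0,0,0.5,2.2,3.0,100],[0,0,0,0,0,0,100],[0,0,0,0,0,0,100]]'
python3 - <<'E'
from h import *
c=cam("wrist"); s=r.get_state(); im,d=r.capture("wrist"); cv2.imwrite("pics/w1.png",im); W=cloud("wrist",d,c)
print(s["tcp_pos"],s["eef_rot"])
for m in r.masks_of("push_stick","wrist")[:2]:
    p=W[m["pixels"]&(d>0)]; a=p[p[:,2]>.055]; b=p[(p[:,2]>.008)&(p[:,2]<.024)]
    print(m["score"],m["rect"],"fin",cv2.minAreaRect(a[:,:2].astype(np.float32)),np.median(a[:,2]),"bar",cv2.minAreaRect(b[:,:2].astype(np.float32)))
E
```

```text
time_s: 2.45
tcp_pos: [0.4706, 0.2481, 0.2268]
eef_rot: [-48.3, 90.0, 45.1]
contact_force: [0.3, 0.1, -0.6]
gripper_width: 0.0878
time_s: 3.05
tcp_pos: [0.3697, 0.3677, 0.2066]
eef_rot: [178.3, 90.0, -88.2]
contact_force: [-0.1, -0.8, -0.6]
gripper_width: 0.0873
[0.36973019 0.36771891 0.20658031] [178.26505846  89.98990441 -88.1743236 ]
0.8 [291.4, 46.1, 318.2, 233.3] fin ((0.3891187310218811, 0.32524949312210083), (0.020038539543747902, 0.05848606303334236), 4.167287349700928) 0.06608171165006994 bar ((0.3887071907520294, 0.3251027762889862), (0.023214047774672508, 0.2089768946170807), 4.140368938446045)
```

```bash
python3 -m creep '[[-0.01,0,0,1,-0.83,-2.18,100],[0,0,0,1,-0.83,-2.18,100],[0,0,0,3.5,0,0,100],[0,0,0,3.5,0,0,100],[0,0,0,3.5,0,0,100],[0,0,0,3,0,0,100],[0,0,0,2,0,0,100],[0,0,0,1.1,0,0,100]]' 55 && python3 -m creep '[[0,0,0,0,0,0,100],[0,0,0,0,0,0,10],[0,0,0,0,0,0,10],[0,0,0,0,0,0,10],[0,0,0,0,0,0,10],[0,0,0,0,0,0,10],[0,0,0,0,0,0,10],[0,0,0,0,0,0,10]]'
```

```text
time_s: 3.95
tcp_pos: [0.39, 0.323, 0.019]
eef_rot: [146.4, 89.9, -119.7]
contact_force: [1.0, 0.2, 0.6]
gripper_width: 0.0876
time_s: 4.75
tcp_pos: [0.3897, 0.3248, 0.0206]
eef_rot: [0.7, 90.0, 94.7]
contact_force: [0.4, 0.3, -1.0]
gripper_width: 0.0371
```

```bash
python3 -m creep '[[0,0,0,0,0,0,10],[0,0,0,0,0,0,10],[0,0,0,0,0,0,10],[0,0,0,0,0,0,10],[0,0,0,-2,0,0,10],[0,0,0,-4,0,0,10],[0,0,0,-4,0,0,10],[0,0,0,-4,0,0,10]]' 60 && python3 -m creep '[[0,0,0,-4,-0.4,-2,10],[0,0,0,-1,-0.5,-4.2,10],[0,0,0,0,-0.5,-4.4,10],[0,0,0,0,-0.5,-4.4,10],[0,0,0,0,-0.5,-4.4,10],[0,0,0,0,-0.5,-4.4,10],[0,0,0,0,-0.5,-4.4,10],[0,0,0,0,-0.4,-4.4,10]]' && python3 -m creep '[[0,0,0,0,0,0,10],[0,0,0,0,0,0,10]]'
cat > look.py <<'E'
from h import *
import sys
def look(tag):
    c=cam("wrist"); s=r.get_state(); im,d=r.capture("wrist"); cv2.imwrite(f"pics/{tag}.png",im); np.save(f"pics/{tag}.npy",d)
    import pickle; pickle.dump(c,open(f"pics/{tag}.pkl","wb")); W=cloud("wrist",d,c); return im,d,W,c,s
def sledtop(W,m=None):
    z=W[...,2]; k=(abs(z-.048)<.004)&(W[...,0]>.48)&(W[...,0]<.64)
    return k
E
python3 - <<'E'
from look import *
im,d,W,c,s=look("w2"); print(s["tcp_pos"],s["eef_rot"],s["gripper_width"],c[0])
for m in r.masks_of("sled","wrist")[:3]:
    p=W[m["pixels"]&(d>0)]; k=p[abs(p[:,2]-.048)<.005]
    print(m["score"],np.round(m["rect"]),np.percentile(p,[2,50,98],axis=0).round(3).tolist(),len(k), cv2.minAreaRect(k[:,:2].astype(np.float32)) if len(k)>9 else "")
E
```

```text
time_s: 5.55
tcp_pos: [0.3894, 0.3242, 0.1618]
eef_rot: [139.4, 89.9, -126.6]
contact_force: [0.8, 1.5, -1.3]
gripper_width: 0.0198
time_s: 6.35
tcp_pos: [0.4502, 0.0004, 0.2106]
eef_rot: [-48.3, 90.0, 45.8]
contact_force: [0.8, 0.2, -2.6]
gripper_width: 0.0198
time_s: 6.55
tcp_pos: [0.4502, 0.001, 0.2103]
eef_rot: [78.8, 90.0, 172.7]
contact_force: [0.7, 0.3, -1.1]
gripper_width: 0.0197
[0.45017775 0.00100819 0.21031076] [ 78.83466437  89.97388545 172.65986419] 0.019657741626091525 302.8558725361291
0.57 [173.  18. 264. 181.] [[0.527, -0.15, 0.029], [0.561, -0.081, 0.049], [0.6, -0.007, 0.069]] 7066 ((0.5643547773361206, -0.07870326191186905), (0.150254026055336, 0.07111325114965439), 84.27043151855469)
```

View pics/w2.png

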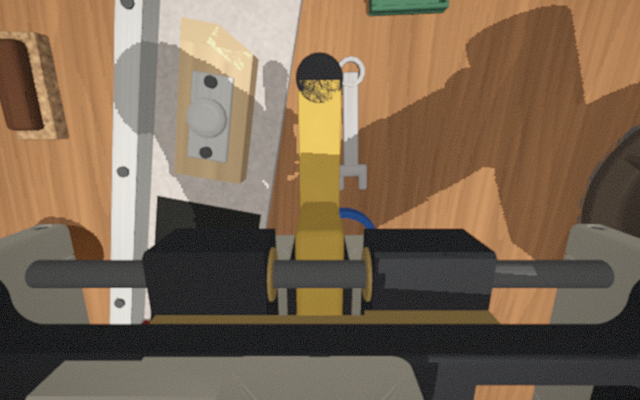

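The stick is held, with its −y nose visible at (320,78). The sled spans (180–255, 20–180), bevel at upper right, and lies left of the stick and slightly skewed to the fence. Next I fit the fence and the sled edges.

```bash
cat > fit.py <<'E'
from h import *
import pickle
def edge(P,u,lo,hi,side,q):
    # robust edge line across bins along u(angle rad); returns pts
    d=np.array([np.cos(u),np.sin(u)]); n=np.array([-d[1],d[0]]); s=P@d; t=P@n; o=[]
    for b in np.arange(lo,hi,.004):
        k=(s>b)&(s<b+.004)
        if k.sum()>5: v=np.percentile(t[k],q); o.append((b+.002)*d+v*n)
    o=np.array(o,np.float32); l=cv2.fitLine(o,cv2.DIST_HUBER,0,.001,.001).ravel()
    if l[:2]@d<0:l[:2]*=-1
    return l,np.degrees(np.arctan2(l[1],l[0])),len(o)
def fit(tag):
    d=np.load(f"pics/{tag}.npy"); c=pickle.load(open(f"pics/{tag}.pkl","rb")); W=cloud("wrist",d,c); z=W[...,2]; X=W[...,0];Y=W[...,1]
    F=W[(d>0)&(abs(z-.05)<.004)&(X>.62)&(X<.72)&(abs(Y)<.25)][:,:2]
    B=W[(d>0)&(abs(z-.018)<.004)&(X>.45)&(X<.70)&(abs(Y)<.25)]
    th=np.radians(82.8); dd=np.array([np.cos(th),np.sin(th)])
    s=F@dd; fe=edge(F,th,s.min()+.01,s.max()-.01,1,97)  # working face = +n side
    print("fence n",len(F),"line",fe)
    return W,d,c,fe
E
python3 - <<'E'
from fit import *
W,d,c,fe=fit("w2"); z=W[...,2]
m=cv2.connectedComponentsWithStats(((d>0)&(z>.040)&(z<.075)&(W[...,0]<.625)&(W[...,0]>.49)&(W[...,1]<.02)&(W[...,1]>-.2)).astype(np.uint8))
i=1+np.argmax(m[2][1:,4]); k=(m[1]==i)&(abs(z-.048)<.003); P=W[k][:,:2]; print("z",np.median(z[k]),len(P))
print(cv2.minAreaRect(P.astype(np.float32)))
th=np.radians(84); dd=np.array([np.cos(th),np.sin(th)]); s=P@dd; print("len",np.percentile(s,[.3,99.7]))
l1=edge(P,th,s.min()+.01,s.max()-.01,1,1); l2=edge(P,th,s.min()+.03,s.max()-.01,1,99); print("fenceside",l1,"robot side",l2)
# gaps of fence-side corners
f=fe[0]; n=np.array([-f[1],f[0]])
for t in(np.percentile(s,.3),np.percentile(s,99.7)):
    a=l1[0]; q=a[2:]+a[:2]*((t-a[2:]@dd)); print("corner",q,"gap",(q-f[2:])@n)
# board far end, red stop, sheet
im=cv2.imread("pics/side0.png"); ds=np.load("side0.npy"); S=cloud("side",ds)
hsv=cv2.cvtColor(im,cv2.COLOR_BGR2HSV); red=((hsv[...,0]<6)|(hsv[...,0]>174))&(hsv[...,1]>150)&(ds>0)&(S[...,2]>.02)&(S[...,2]<.05)&(S[...,0]>.5)&(S[...,0]<.75)&(abs(S[...,1])<.3)
p=S[red]; print("red",np.percentile(p,[2,50,98],axis=0).round(3)); print("red along feed", np.percentile(p[:,:2]@f[:2],[1,5,50,95,99]).round(4),"nose s",0)
print("sled s along f",np.percentile(P@f[:2],[.3,99.7]).round(4))
E
```

```text
fence n 7705 line (array([ 0.12493561,  0.99216485,  0.6457484 , -0.00802645], dtype=float32), np.float32(82.82296), 77)
z 0.04837624748467599 7007
((0.5643860697746277, -0.07871738076210022), (0.1505906879901886, 0.07111436128616333), 84.2100601196289)
len [-0.09361932  0.05541048]
fenceside (array([ 0.10116404,  0.99486977,  0.59866136, -0.08154833], dtype=float32), np.float32(84.193794), 33) robot side (array([ 0.10082935,  0.99490374,  0.5312949 , -0.05717308], dtype=float32), np.float32(84.213066), 28)
corner [ 0.59106446 -0.15625795] gap 0.035736063925276604
corner [ 0.60614092 -0.00799271] gap 0.039301343130755305
red [[0.594 0.204 0.021]
 [0.628 0.222 0.04 ]
 [0.667 0.231 0.045]]
red along feed [0.2823 0.2843 0.2993 0.3049 0.3061] nose s 0
sled s along f [-0.0815  0.0671]
```

```bash
python3 -m creep '[[0.139,0,0,0,0,0,10],[0.139,0,0,0,0,0,10],[0.139,0,0,0,0,0,10],[0.139,0,0,0,0,0,10],[0.139,0,0,0,0,0,10],[0.139,0,0,0,0,0,10],[0.139,0,0,0,0,0,10],[0.139,0,0,0,0,0,10]]' && python3 -m creep '[[0,0,0,0,-2.15,-2.2,10],[0,0,0,0,-2.15,-2.2,10],[0,0,0,0,-2.15,-2.2,10],[0,0,0,0,-2.15,-2.2,10],[0,0,0,4,0,0,10],[0,0,0,4,0,0,10],[0,0,0,4,0,0,10],[0,0,0,2,0,0,10]]' && python3 -m creep '[[0,0,0,0,0,0,10],[0,0,0,0,0,0,10]]'
python3 - <<'E'
from look import *
im,d,W,c,s=look("w3"); a=np.radians(s["eef_rot"][0]-s["eef_rot"][2]); print(s["tcp_pos"],"axis",np.degrees(np.arctan2(-np.sin(a),np.cos(a))))
ims,ds=r.capture("side"); cv2.imwrite("pics/sd3.png",cv2.resize(ims[110:280,190:480],None,fx=2.7,fy=2.7,interpolation=3))
S=cloud("side",ds)
for m in r.masks_of("push_stick","side")[:2]:
    p=S[m["pixels"]&(ds>0)]; print(m["score"],np.round(m["rect"]),np.percentile(p,[2,50,98],axis=0).round(3).tolist(),cv2.minAreaRect(p[:,:2].astype(np.float32)))
E
```

```text
time_s: 7.45
tcp_pos: [0.4503, 0.0037, 0.2105]
eef_rot: [80.8, 90.0, 110.9]
contact_force: [0.5, -0.4, -1.5]
gripper_width: 0.0198
time_s: 8.25
tcp_pos: [0.4162, -0.1154, 0.0679]
eef_rot: [150.5, 89.8, -179.1]
contact_force: [-0.0, -1.0, -1.7]
gripper_width: 0.0199
time_s: 8.45
tcp_pos: [0.4185, -0.1156, 0.071]
eef_rot: [-157.7, 90.0, -127.3]
contact_force: [0.4, -0.2, -0.9]
gripper_width: 0.0198
[ 0.41847128 -0.11561416  0.07102972] axis 30.422341612839364
0.82 [316. 162. 378. 184.] [[0.33, -0.165, 0.051], [0.433, -0.096, 0.065], [0.503, -0.056, 0.11]] ((0.41685259342193604, -0.11293598264455795), (0.13959211111068726, 0.1668252944946289), 82.22773742675781)
```

View pics/sd3.png

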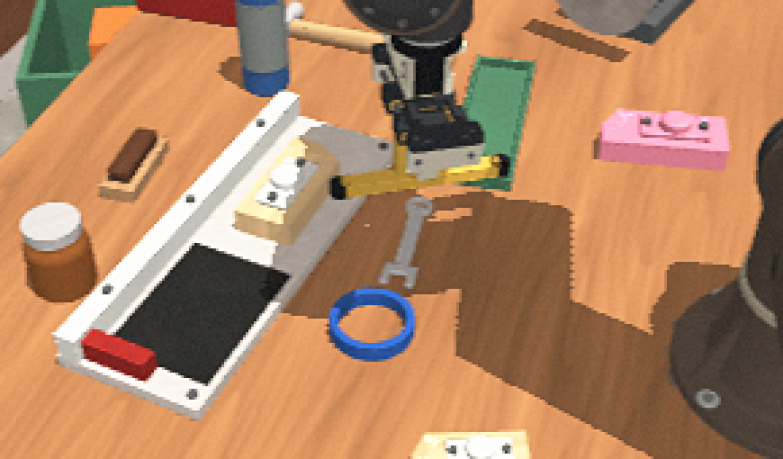

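Stick nose (335,187) sits beside the middle of the sled's robot-side face, with clearance. Now I lower it and press toward the fence.

```bash
python3 -m creep '[[0,0,0,1.5,0,0,10],[0,0,0,1,0,0,10],[0,0,0,0,-0.3,0.4,10],[0,0,0,0,-0.3,0.4,10],[0,0,0,0,-0.3,0.4,10],[0,0,0,0,-0.25,0.32,10],[0,0,0,0,-0.25,0.32,10],[0,0,0,0,0,0,10]]' && python3 -m creep '[[0,0,0,0,-0.25,0.32,10],[0,0,0,0,-0.25,0.32,10],[0,0,0,0,-0.25,0.32,10],[0,0,0,0,-0.25,0.32,10],[0,0,0,0,-0.25,0.32,10],[0,0,0,0,-0.25,0.32,10],[0,0,0,0,-0.12,0.16,10],[0,0,0,0,0,0,10]]'
cat >> fit.py <<'E'
def sled(cx=None,n="wrist"):
    c=cam(n); im,d=r.capture(n); W=cloud(n,d,c); z=W[...,2]
    F=np.array([.6457,-.0080]); f=np.array([.1249,.9922]); nn=np.array([-f[1],f[0]])
    s=(W[...,:2]-F)@f; t=(W[...,:2]-F)@nn
    m=cv2.connectedComponentsWithStats(((d>0)&(abs(z-.048)<.0035)&(t>.001)&(t<.13)&(s>-.2)&(s<.3)).astype(np.uint8))
    i=1+np.argmax(m[2][1:,4]); k=(m[1]==i); P=np.c_[s[k],t[k]]
    R=cv2.minAreaRect(P.astype(np.float32)); lo,hi=P[:,0].min(),P[:,0].max()
    o=np.array([(b+.002,np.percentile(P[(P[:,0]>b)&(P[:,0]<b+.004),1],1)) for b in np.arange(lo+.008,hi-.012,.004) if ((P[:,0]>b)&(P[:,0]<b+.004)).sum()>4])
    a,b0=np.polyfit(o[:,0],o[:,1],1)
    print("n",len(P),"rect",R,"s",lo.round(4),hi.round(4),"fence-side gap tail,nose mm",((a*np.array([lo,hi])+b0)*1e3).round(1),"ang deg",np.degrees(np.arctan(a)).round(2)); return im,d,W
E
python3 - <<'E'
from fit import *
s=r.get_state(); print(s["tcp_pos"],s["contact_force"])
im,_,_=sled(); cv2.imwrite("pics/w4.png",im)
im,_,_=sled(n="side")
E
```

```text
time_s: 9.4
tcp_pos: [0.44, -0.1195, 0.0453]
eef_rot: [153.8, 89.9, -175.9]
contact_force: [-3.5, 0.3, -1.0]
gripper_width: 0.0198
time_s: 10.2
tcp_pos: [0.4675, -0.1228, 0.0456]
eef_rot: [-30.6, 90.0, -0.3]
contact_force: [-2.3, -0.0, -1.6]
gripper_width: 0.0198
[ 0.46752823 -0.1227619   0.04558229] [-2.28681159 -0.04789352 -1.64185847]Traceback (most recent call last):
  File "<stdin>", line 3, in <module>
  File "fit.py", line 25, in sled
    i=1+np.argmax(m[2][1:,4]); k=(m[1]==i); P=np.c_[s[k],t[k]]
        ~~~~~~~~~^^^^^^^^^^^^
    return _wrapfunc(a, 'argmax', axis=axis, out=out, **kwds)
    return bound(*args, **kwds)
ValueError: attempt to get argmax of an empty sequence
```

Run:
```python
from fit import *
for n in("side","scene"):
    im,_,_=sled(n=n); cv2.imwrite(f"pics/{n}4.png",im)
```

```text
n 600 rect ((0.019099071621894836, 0.041480619460344315), (0.08079636842012405, 0.4369874596595764), 89.99515533447266) s -0.1994 0.2376 fence-side gap tail,nose mm [5.6 2.1] ang deg -0.46
n 593 rect ((-0.08187699317932129, 0.03894218057394028), (0.15001390874385834, 0.07355477660894394), 2.7865614891052246) s -0.1564 -0.0069 fence-side gap tail,nose mm [5.  7.4] ang deg 0.92
```

```bash
python3 -m creep '[[0,0,0,0,-0.12,0.16,10],[0,0,0,0,-0.12,0.16,10],[0,0,0,0,-0.12,0.16,10],[0,0,0,0,0,0,10]]' && python3 -m creep '[[0,0,0,0,-0.09,0.12,10],[0,0,0,0,0,0,10]]' && python3 -m creep '[[0,0,0,0,-0.09,0.12,10],[0,0,0,0,0,0,10]]'
python3 - <<'E'
from fit import *
for n in("scene",):
    im,_,_=sled(n=n); cv2.imwrite(f"pics/{n}5.png",im)
E
```

```text
time_s: 10.75
tcp_pos: [0.4713, -0.1234, 0.0454]
eef_rot: [147.5, 89.8, 177.8]
contact_force: [-7.6, 3.1, 0.8]
gripper_width: 0.0198
time_s: 10.95
tcp_pos: [0.4724, -0.1234, 0.0452]
eef_rot: [145.4, 89.8, 175.8]
contact_force: [-7.3, 4.6, -0.6]
gripper_width: 0.0196
time_s: 11.15
tcp_pos: [0.473, -0.1236, 0.0449]
eef_rot: [147.3, 89.7, 177.6]
contact_force: [-9.3, 4.2, 0.6]
gripper_width: 0.0198
n 535 rect ((-0.0816473662853241, 0.03597331419587135), (0.14949476718902588, 0.06988595426082611), 0.003003917168825865) s -0.1564 -0.0069 fence-side gap tail,nose mm [4.9 3.4] ang deg -0.58
```

```bash
python3 -m creep '[[0,0,0,0,-0.09,0.12,10],[0,0,0,0,-0.06,0.08,10],[0,0,0,0,0,0,10]]'
python3 - <<'E'
from fit import *
im,d=r.capture("side"); cv2.imwrite("pics/sd5.png",cv2.resize(im[135:235,230:370],None,fx=5.5,fy=5.5,interpolation=2))
E
```

```text
time_s: 11.5
tcp_pos: [0.4734, -0.1242, 0.0445]
eef_rot: [150.2, 89.5, -179.4]
contact_force: [-14.4, 3.9, 4.6]
gripper_width: 0.0199
```

View pics/sd5.png

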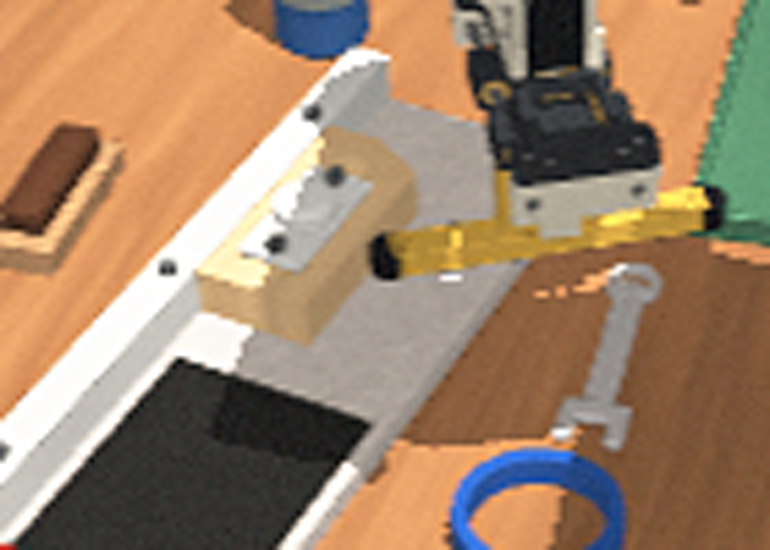

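The side crop shows the sled tight along the fence, with its nose (250,300) still short of the sheet. The TCP stalled where a flush sled predicts, at 14 N. I back off, lift and turn the stick to the bevel normal.

```bash
python3 -m creep '[[0,0,0,0,0.5,-0.7,10],[0,0,0,0,1,-1.4,10],[0,0,0,0,1,-1.4,10],[0,0,0,-4,0,0,10],[0,0,0,-4,0,0,10],[-0.133,0,0,0,0,0,10],[-0.133,0,0,0,0,0,10],[-0.133,0,0,0,0,0,10]]' && python3 -m creep '[[0,0,0,0,0,0,10],[0,0,0,0,0,0,10]]'
cat > to.py <<'E'
from h import *
F=np.array([.6457,-.0080]); f=np.array([.1249,.9922]); n=np.array([-f[1],f[0]])
def to(s=None,t=None,xy=None):
    st=r.get_state(); a=np.radians(st["eef_rot"][0]-st["eef_rot"][2]); ty=np.array([np.sin(a),np.cos(a)]); tz=np.array([np.cos(a),-np.sin(a)])
    p=st["tcp_pos"]; g=F+s*f+t*n if xy is None else np.array(xy); d=(g-p[:2])*100
    q=p[:2]+.093*tz-F
    print("tcp",p.round(4),"axis",np.degrees(np.arctan2(tz[1],tz[0])).round(2),"st now",((p[:2]-F)@f).round(4),((p[:2]-F)@n).round(4),"nose st",(q@f).round(4),(q@n).round(4),"goal",g.round(4),"d tool y,z cm",(d@ty).round(2),(d@tz).round(2),"feed dir tool y,z",(f@ty).round(3),(f@tz).round(3),"fenceward",(-n@ty).round(3),(-n@tz).round(3))
E
python3 - <<'E'
from to import *; to(-.2508,.1120)
from fit import *; sled(n="scene")
E
```

```text
time_s: 12.35
tcp_pos: [0.4371, -0.1199, 0.1269]
eef_rot: [-47.2, 89.7, 6.2]
contact_force: [-0.3, -0.2, -1.1]
gripper_width: 0.0196
time_s: 12.55
tcp_pos: [0.4363, -0.1201, 0.126]
eef_rot: [-48.7, 89.9, 4.2]
contact_force: [-1.2, 0.5, -1.8]
gripper_width: 0.0194
tcp [ 0.4363 -0.1201  0.126 ] axis 52.94 st now -0.1373 0.1938 nose st -0.0567 0.1475 goal [ 0.5032 -0.2429] d tool y,z cm -12.75 -5.76 feed dir tool y,z 0.498 0.867 fenceward -0.867 0.498
n 539 rect ((-0.08205109089612961, 0.03651014715433121), (0.1500452309846878, 0.07073750346899033), 0.1965058296918869) s -0.157 -0.0069 fence-side gap tail,nose mm [4.5 4. ] ang deg -0.21
```

```bash
python3 -m creep '[[0,0,0,0,-3.2,-1.44,10],[0,0,0,0,-3.2,-1.44,10],[0,0,0,0,-3.2,-1.44,10],[0,0,0,0,-3.2,-1.44,10],[0,0,0,3,0,0,10],[0,0,0,2,0,0,10],[0,0,0,0,0,0,10],[0,0,0,0,0,0,10]]'
python3 - <<'E'
from to import *; to(-.2508,.1120)
im,d=r.capture("side"); c=r.capture("wrist")[0]
a=cv2.resize(im[115:235,230:390],None,fx=4,fy=4,interpolation=3); b=cv2.resize(c,None,fx=.75,fy=.75)[:120]
o=np.zeros((a.shape[0]+b.shape[0],640,3),np.uint8); o[:a.shape[0]]=a; o[a.shape[0]:,:480]=b; cv2.imwrite("pics/x6.png",o)
E
```

```text
time_s: 13.4
tcp_pos: [0.5036, -0.2431, 0.0757]
eef_rot: [155.8, 90.0, -151.1]
contact_force: [-0.2, -0.0, -1.2]
gripper_width: 0.0201
tcp [ 0.5036 -0.2431  0.0757] axis 53.1 st now -0.251 0.1116 nose st -0.1703 0.0655 goal [ 0.5032 -0.2429] d tool y,z cm 0.04 0.0 feed dir tool y,z 0.496 0.868 fenceward -0.868 0.496
```

View pics/x6.png

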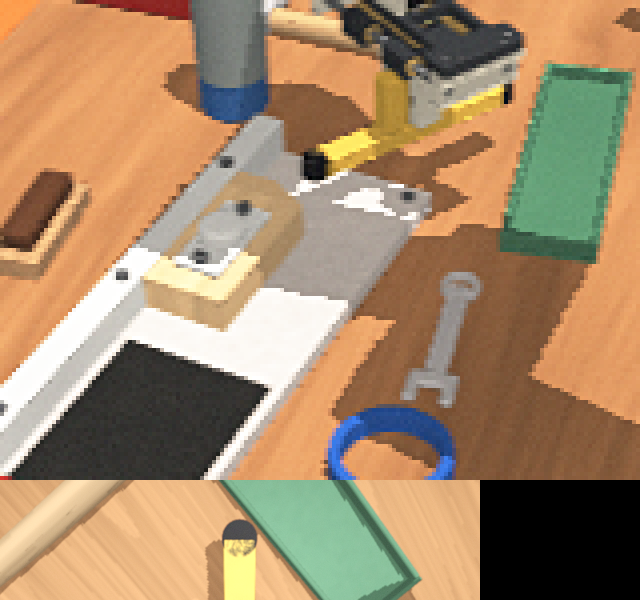

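Run:
```python
from look import *
import pickle
im,d,W,c,s=look("w6")
def stick(tag,tcpz):
    d=np.load(f"pics/{tag}.npy"); c=pickle.load(open(f"pics/{tag}.pkl","rb")); W=cloud("wrist",d,c)
    for row in (75,95,115,140,170): 
        p=W[row,315:325]; print(tag,row,"z rel tcp",np.round(np.median(p[:,2])-tcpz,4), "xy",np.median(p[:,:2],0).round(3))
stick("w2",.2103); stick("w6",s["tcp_pos"][2]); print(s["tcp_pos"])
ims,ds=r.capture("side"); S=cloud("side",ds); m=r.masks_of("push_stick","side")[0]; p=S[m["pixels"]&(ds>0)]
e=np.array([.6,.8]); u=(p[:,:2]-s["tcp_pos"][:2])@e
for lo in np.arange(-.11,.11,.02):
    k=(u>lo)&(u<lo+.02)
    if k.sum()>3: print(round(lo+.01,2),k.sum(),"z",np.percentile(p[k,2],[5,50,95]).round(3))
```

```text
w2 75 z rel tcp -0.0041 xy [ 0.457 -0.092]
w2 95 z rel tcp -0.0041 xy [ 0.457 -0.082]
w2 115 z rel tcp -0.004 xy [ 0.456 -0.073]
w2 140 z rel tcp -0.0047 xy [ 0.455 -0.06 ]
w2 170 z rel tcp -0.0039 xy [ 0.454 -0.044]
w6 75 z rel tcp -0.0043 xy [ 0.45  -0.318]
w6 95 z rel tcp -0.0042 xy [ 0.455 -0.31 ]
w6 115 z rel tcp -0.0043 xy [ 0.461 -0.302]
w6 140 z rel tcp -0.0044 xy [ 0.469 -0.292]
w6 170 z rel tcp -0.004 xy [ 0.478 -0.279]
[ 0.50441889 -0.2430304   0.07686781]
-0.1 10 z [0.058 0.064 0.071]
-0.08 21 z [0.057 0.068 0.074]
-0.06 27 z [0.057 0.065 0.072]
-0.04 23 z [0.055 0.065 0.072]
-0.02 15 z [0.058 0.065 0.077]
0.0 24 z [0.056 0.067 0.103]
0.02 119 z [0.062 0.095 0.123]
0.04 54 z [0.059 0.071 0.101]
0.06 44 z [0.057 0.069 0.073]
0.08 41 z [0.058 0.068 0.072]
0.1 44 z [0.057 0.068 0.073]
```

The stick is level and has slid about 3 mm back along its own axis, which is harmless. Its nose stands just behind the bevel. I lower it, make contact and feed a short way (nose still before the sheet), then check the flushness from above.

```bash
python3 -m creep '[[0,0,0,2,0,0,10],[0,0,0,1.1,0,0,10],[0,0,0,0,0,0.6,10],[0,0,0,0,0,0.6,10],[0,0,0,0,0,0.4,10],[0,0,0,0,0,0.3,10],[0,0,0,0,0,0.3,10],[0,0,0,0,0,0,10]]' && python3 -m creep '[[0,0,0,0,0.1,0.3,10],[0,0,0,0,0.15,0.26,10],[0,0,0,0,0.15,0.26,10],[0,0,0,0,0.15,0.26,10],[0,0,0,0,0,0,10]]'
python3 - <<'E'
from to import *; to(-.2508,.1120); print(r.get_state()["contact_force"])
from fit import *; sled(n="scene")
E
```

```text
time_s: 14.45
tcp_pos: [0.514, -0.2263, 0.045]
eef_rot: [140.4, 89.7, -166.4]
contact_force: [-9.5, -7.6, 1.8]
gripper_width: 0.0198
time_s: 14.95
tcp_pos: [0.5156, -0.2144, 0.045]
eef_rot: [139.5, 89.7, -167.4]
contact_force: [-9.3, -8.5, 4.2]
gripper_width: 0.0198
tcp [ 0.5156 -0.2144  0.045 ] axis 53.17 st now -0.2211 0.1033 nose st -0.1402 0.0573 goal [ 0.5032 -0.2429] d tool y,z cm -0.72 -3.02 feed dir tool y,z 0.495 0.869 fenceward -0.869 0.495
[-9.2650624  -8.48835077  4.18573889]
n 533 rect ((-0.06973326951265335, 0.03649052605032921), (0.15638916194438934, 0.07090193033218384), 0.006523048039525747) s -0.1479 0.0085 fence-side gap tail,nose mm [5.2 3.2] ang deg -0.72
```

```bash
python3 -m creep '[[0,0,0,0,0,-1,10],[0,0,0,0,0,-2,10],[0,0,0,-4,0,0,10],[0,0,0,-4,0,0,10],[0,0,0,-4,0,0,10],[0,0,0,-4,0,0,10],[0,0,0,0,1.77,4,10],[0,0,0,0,1.77,4,10]]' && python3 -m creep '[[0,0,0,0,1.77,4,10],[0,0,0,0,1.77,4,10],[0,0,0,0,1.77,4,10],[0,0,0,0,1.77,4,10],[0,0,0,0,1.77,4,10],[0,0,0,0,0,0,10],[0,0,0,0,0,0,10]]'
python3 - <<'E'
from look import *
im,d,W,c,s=look("w7"); print(s["tcp_pos"])
from fit import *
W,d,c,fe=fit("w7"); z=W[...,2]; f=fe[0][:2]; F=fe[0][2:]; n=np.array([-f[1],f[0]])
S=(W[...,:2]-F)@f; T=(W[...,:2]-F)@n; A=np.array([.6457,-.0080])
for nm,k in(("top",(abs(z-.048)<.003)&(T>-.01)&(T<.1)&(d>0)&(W[...,1]<.06)&(W[...,1]>-.2)),):
    # exclude fence top by z <.0493
    m=cv2.connectedComponentsWithStats((k&(T>.0005)).astype(np.uint8)); i=1+np.argmax(m[2][1:,4]); k=m[1]==i
    P=np.c_[S[k],T[k]]; print(len(P),cv2.minAreaRect(P.astype(np.float32)),"s rel A",((W[k][:,:2]-A)@np.array([.1249,.9922])).max())
    l=edge(P,0,P[:,0].min()+.03,P[:,0].max()-.01,1,99); print("robot-side edge",l, "t at ends",[l[0][3]+(x-l[0][2])*l[0][1]/l[0][0] for x in(P[:,0].min(),P[:,0].max())])
E
```

```text
time_s: 15.8
tcp_pos: [0.5215, -0.1519, 0.207]
eef_rot: [-46.7, 89.7, 6.3]
contact_force: [0.3, 0.1, -2.8]
gripper_width: 0.0197
time_s: 16.5
tcp_pos: [0.5696, 0.0623, 0.2048]
eef_rot: [-8.6, 90.0, 44.7]
contact_force: [-0.2, -0.2, -1.5]
gripper_width: 0.0199
[0.56961357 0.06225063 0.2047704 ]
fence n 8902 line (array([ 0.05614267,  0.99842274,  0.62662804, -0.07801139], dtype=float32), np.float32(86.78156), 62)
5489 ((0.010553091764450073, 0.03149960935115814), (0.06214876100420952, 0.1543281078338623), 89.88923645019531) s rel A 0.012122607218440348
robot-side edge (array([ 0.99768704, -0.06797473,  0.01933251,  0.05863974], dtype=float32), np.float32(-3.8976707), 29) t at ends [np.float64(0.06449911809381237), np.float64(0.05397784014267402)]
```

View pics/w7.png

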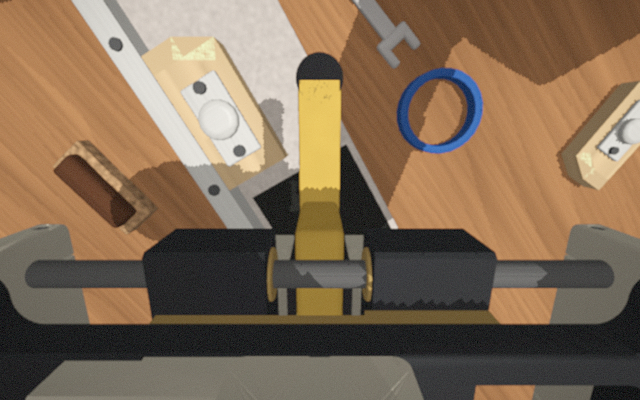

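The wrist view shows the sled flush along the fence, its nose (~(260,185)) just before the dark sheet. The robot-side edge fits at 82.88° against 82.82° for the fence, 70.0 mm from its face. I return to the bevel.

```bash
python3 -m creep '[[0,0,0,0,-1.77,-4,10],[0,0,0,0,-1.77,-4,10],[0,0,0,0,-1.77,-4,10],[0,0,0,0,-1.77,-4,10],[0,0,0,0,-1.77,-4,10],[0,0,0,0,-1.77,-4,10],[0,0,0,0,-1.77,-4,10],[0,0,0,4,0,0,10]]' && python3 -m creep '[[0,0,0,4,0,0,10],[0,0,0,4,0,0,10],[0,0,0,2.5,0,0,10],[0,0,0,0,0,0,10],[0,0,0,0,0,0,10]]'
python3 - <<'E'
from to import *; to(-.2428,.1157)
E
```

```text
time_s: 17.35
tcp_pos: [0.5022, -0.2436, 0.1694]
eef_rot: [-71.9, 89.4, -19.0]
contact_force: [1.2, 1.0, -2.8]
gripper_width: 0.0201
time_s: 17.85
tcp_pos: [0.5006, -0.2384, 0.0603]
eef_rot: [-134.2, 90.0, -81.1]
contact_force: [0.1, 0.8, -0.7]
gripper_width: 0.0196
tcp [ 0.5006 -0.2384  0.0603] axis 53.12 st now -0.2467 0.1152 nose st -0.1659 0.0691 goal [ 0.5006 -0.2345] d tool y,z cm 0.24 0.31 feed dir tool y,z 0.496 0.869 fenceward -0.869 0.496
```

```bash
python3 -m creep '[[0,0,0,1.4,0.24,0.31,10],[0,0,0,0,0,0.8,10],[0,0,0,0,0,0.8,10],[0,0,0,0,0,0.5,10],[0,0,0,0,0,0.4,10],[0,0,0,0,0,0.4,10],[0,0,0,0,0,0,10]]' && python3 -m creep '[[0,0,0,0,0.14,0.26,10],[0,0,0,0,0.15,0.26,10],[0,0,0,0,0.15,0.26,10],[0,0,0,0,0.15,0.26,10],[0,0,0,0,0.15,0.26,10],[0,0,0,0,0.15,0.26,10],[0,0,0,0,0.15,0.26,10],[0,0,0,0,0.15,0.26,10]]'
python3 - <<'E'
from to import *; to(-.2428,.1157)
from fit import *; sled(n="scene")
E
```

```text
time_s: 18.55
tcp_pos: [0.5164, -0.2109, 0.046]
eef_rot: [143.3, 89.8, -163.5]
contact_force: [-5.6, -6.3, 3.5]
gripper_width: 0.0197
time_s: 19.35
tcp_pos: [0.5192, -0.1876, 0.0461]
eef_rot: [149.1, 89.8, -157.7]
contact_force: [-5.9, -8.5, 2.7]
gripper_width: 0.0195
tcp [ 0.5192 -0.1876  0.0461] axis 53.15 st now -0.194 0.1031 nose st -0.1132 0.0571 goal [ 0.5006 -0.2345] d tool y,z cm -1.32 -4.86 feed dir tool y,z 0.495 0.869 fenceward -0.869 0.495
n 547 rect ((-0.03766835480928421, 0.036081235855817795), (0.15044744312763214, 0.07037483900785446), 0.7289507985115051) s -0.1128 0.0373 fence-side gap tail,nose mm [5.1 2.9] ang deg -0.83
```

```bash
python3 -m creep '[[0,0,0,0,0.12,0.28,10],[0,0,0,0,0.12,0.28,10],[0,0,0,0,0.12,0.28,10],[0,0,0,0,0.12,0.28,10],[0,0,0,0,0.14,0.265,10],[0,0,0,0,0.14,0.265,10],[0,0,0,0,0.14,0.265,10],[0,0,0,0,0.14,0.265,10]]' && python3 -m creep '[[0,0,0,0,0.14,0.265,10],[0,0,0,0,0.14,0.265,10],[0,0,0,0,0.14,0.265,10],[0,0,0,0,0.14,0.265,10],[0,0,0,0,0.14,0.265,10],[0,0,0,0,0.14,0.265,10],[0,0,0,0,0.14,0.265,10],[0,0,0,0,0.14,0.265,10]]'
python3 - <<'E'
from to import *; to(-.2428,.1157)
from fit import *; sled(n="scene")
E
```

```text
time_s: 20.2
tcp_pos: [0.5222, -0.1648, 0.0462]
eef_rot: [146.3, 89.6, -160.5]
contact_force: [-10.9, -12.4, 8.8]
gripper_width: 0.0198
time_s: 21.0
tcp_pos: [0.5253, -0.1411, 0.0457]
eef_rot: [143.8, 89.6, -163.1]
contact_force: [-11.4, -12.4, 7.6]
gripper_width: 0.0201
tcp [ 0.5253 -0.1411  0.0457] axis 53.13 st now -0.1471 0.1029 nose st -0.0663 0.0568 goal [ 0.5006 -0.2345] d tool y,z cm -3.62 -8.95 feed dir tool y,z 0.495 0.869 fenceward -0.869 0.495
n 551 rect ((0.009410358965396881, 0.03699209913611412), (0.14978773891925812, 0.07168524712324142), 0.0398455448448658) s -0.0655 0.0843 fence-side gap tail,nose mm [4.2 4.7] ang deg 0.16
```

```bash
python3 -m creep '[[0,0,0,0,0.15,0.26,10],[0,0,0,0,0.15,0.26,10],[0,0,0,0,0.15,0.26,10],[0,0,0,0,0.15,0.26,10],[0,0,0,0,0.15,0.26,10],[0,0,0,0,0.15,0.26,10],[0,0,0,0,0.15,0.26,10],[0,0,0,0,0.15,0.26,10]]' && python3 -m creep '[[0,0,0,0,0.15,0.26,10],[0,0,0,0,0.15,0.26,10],[0,0,0,0,0.15,0.26,10],[0,0,0,0,0.15,0.26,10],[0,0,0,0,0.15,0.26,10],[0,0,0,0,0.15,0.26,10],[0,0,0,0,0.15,0.26,10],[0,0,0,0,0.15,0.26,10]]'
python3 - <<'E'
from to import *; to(-.2428,.1157)
from fit import *; im,_,_=sled(n="scene")
im,_=r.capture("side"); cv2.imwrite("pics/sd8.png",cv2.resize(im[135:285,205:375],None,fx=4,fy=4,interpolation=3))
E
```

```text
time_s: 21.85
tcp_pos: [0.5282, -0.1173, 0.0457]
eef_rot: [145.4, 89.6, -161.4]
contact_force: [-11.3, -12.1, 6.8]
gripper_width: 0.0197
time_s: 22.65
tcp_pos: [0.5311, -0.0936, 0.0457]
eef_rot: [147.2, 89.6, -159.6]
contact_force: [-10.3, -13.5, 6.4]
gripper_width: 0.0201
tcp [ 0.5311 -0.0936  0.0457] axis 53.13 st now -0.0993 0.103 nose st -0.0185 0.0569 goal [ 0.5006 -0.2345] d tool y,z cm -6.01 -13.1 feed dir tool y,z 0.495 0.869 fenceward -0.869 0.495
n 551 rect ((0.05703223496675491, 0.03690045326948166), (0.14901086688041687, 0.07170046120882034), 0.21054619550704956) s -0.0175 0.1317 fence-side gap tail,nose mm [5.3 4.6] ang deg -0.26
```

View pics/sd8.png

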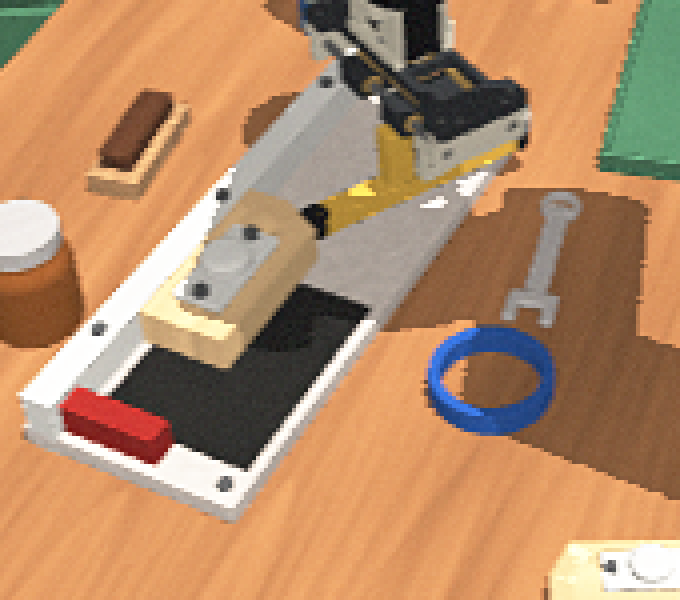

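The sled is flush on the sheet with the stick on the bevel (318,220), and its nose is about 77 mm from the red stop. I feed on.

```bash
python3 -m creep '[[0,0,0,0,0.15,0.26,10],[0,0,0,0,0.15,0.26,10],[0,0,0,0,0.15,0.26,10],[0,0,0,0,0.15,0.26,10],[0,0,0,0,0.15,0.26,10],[0,0,0,0,0.15,0.26,10],[0,0,0,0,0.15,0.26,10],[0,0,0,0,0.15,0.26,10]]' && python3 -m creep '[[0,0,0,0,0.14,0.265,10],[0,0,0,0,0.14,0.265,10],[0,0,0,0,0.15,0.26,10],[0,0,0,0,0.15,0.26,10],[0,0,0,0,0.15,0.26,10],[0,0,0,0,0.15,0.26,10],[0,0,0,0,0.15,0.26,10],[0,0,0,0,0.15,0.26,10]]' && python3 -m creep '[[0,0,0,0,0.15,0.26,10],[0,0,0,0,0.15,0.26,10],[0,0,0,0,0.15,0.26,10],[0,0,0,0,0.15,0.26,10],[0,0,0,0,0.1,0.17,10],[0,0,0,0,0.1,0.17,10]]'
python3 - <<'E'
from to import *; to(-.2428,.1157)
from fit import *; im,_,_=sled(n="scene")
E
```

```text
time_s: 23.55
tcp_pos: [0.5341, -0.0699, 0.0457]
eef_rot: [149.2, 89.6, -157.7]
contact_force: [-10.2, -12.3, 7.4]
gripper_width: 0.0198
time_s: 24.35
tcp_pos: [0.537, -0.0464, 0.0457]
eef_rot: [151.0, 89.5, -155.8]
contact_force: [-9.7, -14.1, 8.4]
gripper_width: 0.0194
time_s: 24.95
tcp_pos: [0.5391, -0.0301, 0.0453]
eef_rot: [149.5, 89.5, -157.4]
contact_force: [-8.4, -10.9, 5.1]
gripper_width: 0.0195
tcp [ 0.5391 -0.0301  0.0453] axis 53.13 st now -0.0353 0.103 nose st 0.0455 0.0569 goal [ 0.5006 -0.2345] d tool y,z cm -9.18 -18.65 feed dir tool y,z 0.495 0.869 fenceward -0.869 0.495
n 548 rect ((0.12107319384813309, 0.037540409713983536), (0.15084810554981232, 0.07414103299379349), 1.1265199184417725) s 0.0462 0.1972 fence-side gap tail,nose mm [5.2 5. ] ang deg -0.08
```

```bash
python3 -m creep '[[0,0,0,0,0.1,0.175,10],[0,0,0,0,0.1,0.175,10],[0,0,0,0,0.1,0.175,10],[0,0,0,0,0.1,0.175,10]]' && python3 -m creep '[[0,0,0,0,0.1,0.175,10],[0,0,0,0,0,0,10]]' && python3 -m creep '[[0,0,0,0,0.1,0.175,10],[0,0,0,0,0,0,10]]'
python3 - <<'E'
from to import *; to(-.2428,.1157)
from fit import *; im,_,_=sled(n="scene")
E
```

```text
time_s: 25.4
tcp_pos: [0.54, -0.0222, 0.0453]
eef_rot: [150.1, 89.5, -156.8]
contact_force: [-9.1, -10.5, 4.7]
gripper_width: 0.0196
time_s: 25.6
tcp_pos: [0.5404, -0.02, 0.0453]
eef_rot: [149.5, 89.6, -157.4]
contact_force: [-8.7, -9.4, 3.7]
gripper_width: 0.02
time_s: 25.8
tcp_pos: [0.5401, -0.0192, 0.0455]
eef_rot: [154.3, 89.5, -152.6]
contact_force: [-9.4, -15.7, 6.2]
gripper_width: 0.0198
tcp [ 0.5401 -0.0192  0.0455] axis 53.09 st now -0.0243 0.1034 nose st 0.0565 0.0573 goal [ 0.5006 -0.2345] d tool y,z cm -9.77 -19.59 feed dir tool y,z 0.496 0.868 fenceward -0.868 0.496
n 548 rect ((0.13438230752944946, 0.03797086328268051), (0.15565863251686096, 0.0737350806593895), 0.21036958694458008) s 0.0566 0.2122 fence-side gap tail,nose mm [4.4 4.7] ang deg 0.11
```

```bash
python3 -m creep '[[0,0,0,0,0.1,0.175,10],[0,0,0,0,0,0,10]]' && python3 -m creep '[[0,0,0,0,0.08,0.18,10],[0,0,0,0,0,0,10]]'
python3 - <<'E'
from to import *; to(-.2428,.1157)
im,_=r.capture("side"); cv2.imwrite("pics/sd9.png",cv2.resize(im[175:275,205:335],None,fx=5.5,fy=5.5,interpolation=3))
E
```

```text
time_s: 26.05
tcp_pos: [0.5396, -0.0186, 0.0457]
eef_rot: [158.1, 89.4, -148.8]
contact_force: [-10.3, -23.4, 10.2]
gripper_width: 0.02
time_s: 26.25
tcp_pos: [0.539, -0.018, 0.0457]
eef_rot: [158.7, 89.2, -148.4]
contact_force: [-11.1, -29.7, 12.9]
gripper_width: 0.0198
tcp [ 0.539  -0.018   0.0457] axis 52.99 st now -0.0232 0.1046 nose st 0.0574 0.0584 goal [ 0.5006 -0.2345] d tool y,z cm -9.96 -19.6 feed dir tool y,z 0.498 0.867 fenceward -0.867 0.498
```

View pics/sd9.png

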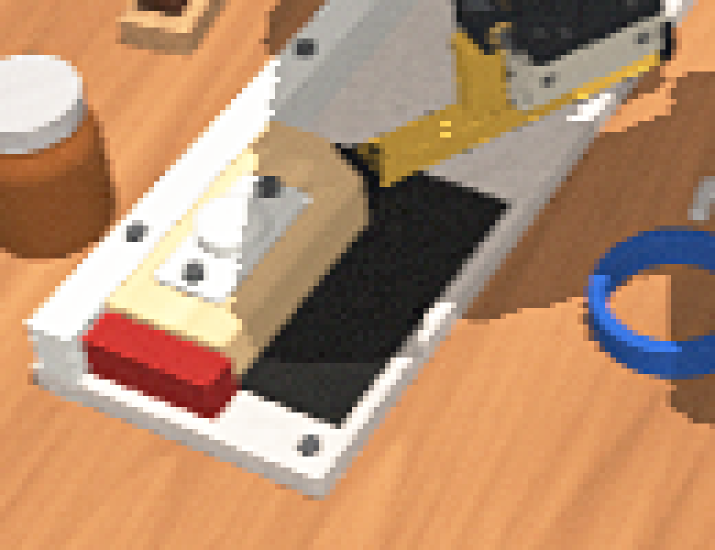

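The sled's nose is against the red stop and its side is tight on the fence; the force rises while the TCP stalls. I retreat along the stick and go look at the tray.

```bash
python3 -m creep '[[0,0,0,0,0,-0.5,10],[0,0,0,0,0,-1,10],[0,0,0,0,0,-2,10],[0,0,0,0,0,-2,10],[0,0,0,-4,0,0,10],[0,0,0,-4,0,0,10],[0,0,0,-4,0,0,10],[0,0,0,-4,0,0,10]]' && python3 -m creep '[[-0.124,0,0,0,0,0,10],[-0.124,0,0,0,0,0,10],[-0.124,0,0,0,0,0,10],[-0.124,0,0,0,0,0,10],[-0.124,0,0,0,0,0,10],[-0.124,0,0,0,0,0,10],[0,0,0,0,1.4,-3.6,10],[0,0,0,0,1.4,-3.6,10]]' && python3 -m creep '[[0,0,0,0,1.4,-3.6,10],[0,0,0,0,1.4,-3.6,10],[0,0,0,0,1.4,-3.6,10],[0,0,0,0,0,0,10],[0,0,0,0,0,0,10]]'
python3 - <<'E'
from to import *; to(xy=(.382,-.3165))
from look import *
im,d,W,c,s=look("w10")
for m in r.masks_of("tray","wrist")[:2]:
    p=W[m["pixels"]&(d>0)]; k=p[(abs(p[:,2]-.018)<.004)]; q=p[p[:,2]<.009]
    print(m["score"],np.round(m["rect"]),"rim",cv2.minAreaRect(k[:,:2].astype(np.float32)),"floor",cv2.minAreaRect(q[:,:2].astype(np.float32)))
for row in(60,80,100,140,170): print(row,(np.median(W[row,315:325],0)-s["tcp_pos"]).round(4))
from fit import *; sled(n="scene")
E
```

```text
time_s: 27.1
tcp_pos: [0.5112, -0.0569, 0.2074]
eef_rot: [-14.3, 90.0, 38.9]
contact_force: [1.4, -0.2, -2.1]
gripper_width: 0.0196
time_s: 27.9
tcp_pos: [0.4907, -0.1312, 0.2055]
eef_rot: [-41.7, 90.0, 54.2]
contact_force: [1.0, -1.1, -1.3]
gripper_width: 0.0196
time_s: 28.4
tcp_pos: [0.4595, -0.2433, 0.2055]
eef_rot: [-10.0, 90.0, 85.7]
contact_force: [0.1, -0.4, -0.2]
gripper_width: 0.0193
tcp [ 0.4595 -0.2433  0.2055] axis 95.64 st now -0.2567 0.1554 nose st -0.166 0.176 goal [ 0.382  -0.3165] d tool y,z cm 8.43 -6.52 feed dir tool y,z -0.222 0.975 fenceward -0.975 -0.222
0.96 [355.   1. 440. 235.] rim ((0.3838191628456116, -0.3155532777309418), (0.08035939186811447, 0.2500848174095154), 6.074758529663086) floor ((0.38153645396232605, -0.31807950139045715), (0.08740457892417908, 0.2536260783672333), 5.8220977783203125)
0.71 [292.  49. 346. 314.] rim ((0.48143699765205383, -0.19983763992786407), (0.030034741386771202, 0.0010509954299777746), 84.7552490234375) floor ((0.46327856183052063, -0.2829834222793579), (0.05532749369740486, 0.21307770907878876), 7.179321765899658)
60 [ 0.0106 -0.0995 -0.0044]
80 [ 0.0097 -0.0903 -0.004 ]
100 [ 0.0088 -0.0809 -0.0041]
140 [ 0.0068 -0.061  -0.0041]
170 [ 0.0053 -0.0451 -0.0041]
n 549 rect ((0.13267457485198975, 0.03679686784744263), (0.0713842585682869, 0.1519078016281128), 89.82186889648438) s 0.0566 0.2086 fence-side gap tail,nose mm [6.4 3.7] ang deg -1.03
```

View pics/w10.png

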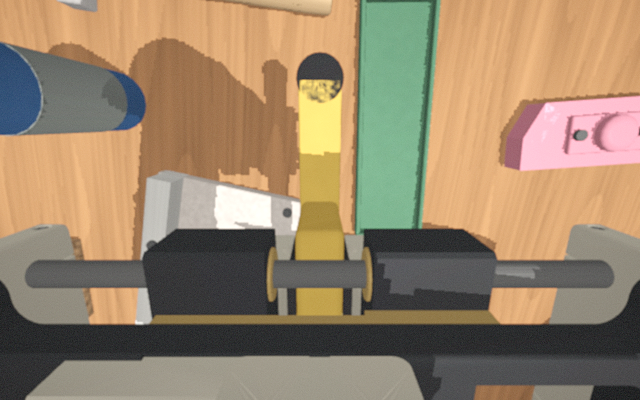

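The tray shows at columns 358–435, free and parallel to the stick; the sled is still at the stop. I place the stick.

```bash
python3 -m creep '[[0,0,0,0,2.74,-2.2,10],[0,0,0,0,2.74,-2.2,10],[0,0,0,0,2.74,-2.2,10],[0,0,0,4,0,0,10],[0,0,0,4,0,0,10],[0,0,0,4,0,0,10],[0,0,0,3,0,0,10],[0,0,0,1.5,0,0,10]]' && python3 -m creep '[[0,0,0,0.7,0,0,10],[0,0,0,0.5,0,0,10],[0,0,0,0,0,0,10],[0,0,0,0,0,0,10]]'
python3 - <<'E'
from to import *; to(xy=(.384,-.317)); print(r.get_state()["contact_force"])
im,_=r.capture("side"); cv2.imwrite("pics/sd11.png",cv2.resize(im[115:275,205:415],None,fx=3.6,fy=3.6,interpolation=3))
E
```

```text
time_s: 29.35
tcp_pos: [0.3846, -0.3147, 0.0381]
eef_rot: [61.3, 89.8, 157.2]
contact_force: [0.2, -0.7, -1.3]
gripper_width: 0.0197
time_s: 29.75
tcp_pos: [0.3864, -0.3163, 0.0295]
eef_rot: [-117.7, 89.9, -21.8]
contact_force: [-0.2, -0.8, -1.3]
gripper_width: 0.0194
tcp [ 0.3864 -0.3163  0.0295] axis 95.82 st now -0.3382 0.2188 nose st -0.2476 0.2397 goal [ 0.384 -0.317] d tool y,z cm 0.25 -0.05 feed dir tool y,z -0.225 0.974 fenceward -0.974 -0.225
[-0.15049259 -0.82468509 -1.33460307]
```

View pics/sd11.png

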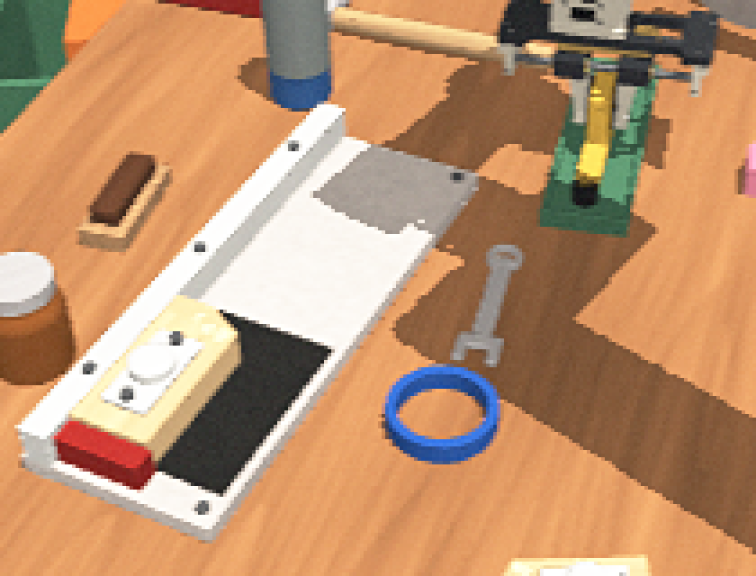

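The stick hangs inside the tray (590,150) and the sled sits at the stop, flush. I lower the last few mm, release and rise.

```bash
python3 -m creep '[[0,0,0,0.2,0.2,0,10],[0,0,0,0.15,0,0,10],[0,0,0,0,0,0,10],[0,0,0,0,0,0,40],[0,0,0,0,0,0,60],[0,0,0,0,0,0,60],[0,0,0,0,0,0,60],[0,0,0,0,0,0,60]]' && python3 -m creep '[[0,0,0,-1.5,0,0,60],[0,0,0,-3,0,0,60],[0,0,0,-4,0,0,60],[0,0,0,-4,0,0,60],[0,0,0,-4,0,0,60],[0,0,0,0,-1.5,3.5,60],[0,0,0,0,-1.5,3.5,60],[0,0,0,0,0,0,60]]'
python3 - <<'E'
from fit import *
sled(n="scene")
ims,ds=r.capture("side"); S=cloud("side",ds); m=r.masks_of("push_stick","side")[0]; p=S[m["pixels"]&(ds>0)]
b=p[p[:,2]<.03]; print("stick",m["score"],cv2.minAreaRect(b[:,:2].astype(np.float32)),"z",np.percentile(p[:,2],[2,50,98]).round(3))
w,_=r.capture("wrist"); w=cv2.resize(w,None,fx=.9,fy=.9)[:240]; a=cv2.resize(ims[115:275,205:415],None,fx=2.2,fy=2.2,interpolation=3)
o=np.zeros((a.shape[0]+240,576,3),np.uint8); o[:a.shape[0],:a.shape[1]]=a; o[a.shape[0]:]=w; cv2.imwrite("pics/end.png",o)
E
```

```text
time_s: 30.6
tcp_pos: [0.3836, -0.3164, 0.025]
eef_rot: [75.4, 90.0, 171.2]
contact_force: [-0.4, -0.0, -0.1]
gripper_width: 0.0512
time_s: 31.4
tcp_pos: [0.4073, -0.2412, 0.1907]
eef_rot: [-85.7, 89.9, 10.3]
contact_force: [-0.1, 0.2, 0.3]
gripper_width: 0.053
n 548 rect ((0.13452279567718506, 0.03782696649432182), (0.07363999634981155, 0.15558107197284698), 89.92041778564453) s 0.0567 0.2123 fence-side gap tail,nose mm [4.5 5.3] ang deg 0.27
stick 0.72 ((0.37667393684387207, -0.3091811537742615), (0.022587811574339867, 0.2035423368215561), 3.949570655822754) z [0.007 0.023 0.072]
```

Run:
```python
from look import *
im,d,W,c,s=look("w12")
for m in r.masks_of("push_stick","wrist")[:1]:
    p=W[m["pixels"]&(d>0)]; b=p[(p[:,2]>.012)&(p[:,2]<.03)]
    print(m["score"],np.round(m["rect"]),cv2.minAreaRect(b[:,:2].astype(np.float32)),"bar z by y",[(round(y,2),np.median(b[abs(b[:,1]-y)<.01,2]).round(4)) for y in np.arange(-.41,-.2,.04)],"ztop",p[:,2].max().round(3))
print(s["contact_force"],s["time_s"]); r.close_job()
```

```text
0.66 [333.  13. 367. 220.] ((0.38472500443458557, -0.316398561000824), (0.023526795208454132, 0.2085995376110077), 5.7749104499816895) bar z by y [(np.float64(-0.41), np.float64(0.0214)), (np.float64(-0.37), np.float64(0.0213)), (np.float64(-0.33), np.float64(0.0224)), (np.float64(-0.29), np.float64(0.0208)), (np.float64(-0.25), np.float64(0.0211)), (np.float64(-0.21), np.float64(0.0211))] ztop 0.074
[ 0.40433056 -0.18943579 -0.56561191] 31.6
the job is handed in; nothing more can be done
```

The job is done and handed in at 31.6 s of the 64 s allowed; no verdict was reported.

- **Press:** I gripped the stick by its fin and used one nose to press the sled against the fence. A look from above before the sheet put the sled's outer side at 82.9° (fence 82.8°) and 70.0 mm from the fence face. The sled is 70 mm wide, so it was flush.
- **Feed:** I pushed on the bevel, keeping pressure toward the fence, until the stick stalled at the red stop. The force rose to about 34 N there. A side picture taken after I drew back showed the nose on the stop and the side tight to the fence.
- **Tray:** The stick lies flat and centred in the tray. Its bar top is level at about 21 mm, as expected on a 5 mm floor. The gripper is open and clear of everything.

**Checks that disagreed or were incomplete:**
- The scene camera's edge fit kept reading a 3–6 mm gap at the fence, even where the closer wrist view showed the sled flush. I took this as a bias of that coarse view.
- The last combined picture could not be viewed because I had reached the 12-picture limit, so the final state rests on numbers and the earlier side picture.
- I saw nothing among the other things disturbed, but I did not re-measure their positions at the end.

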